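Extractor to speed four

TASK

Get the glue-spray extractor running on speed four: with a light fingertip push, not gripping it, turn the pointer selector on the grey control box clockwise, click by click, to the fourth speed mark after off without running on to the fifth, and then press the small flat start button fully in and let it come out again. Do not press start at any other speed, do not press the mushroom-headed stop button, and leave the cans, caps, tape roll and roller standing where they are.

Things in the scene. Friction and masses are not known exactly. Their poses are not given: they have to be found in the camera images.
- control_box: Grey metal control box of the extractor, fixed to the table, flat level aluminium top 60 mm above it. Origin: at table height, straight under the selector's axis. Its x axis points away from the operator's side, y to the left, z up. The top reaches x -135 to +90 mm, y -100 to +100 mm.
- dial_axis (a point): Point on the selector's vertical axis, on the box top. Seven marks lie round it, 56 to 72 mm out, 30 degrees apart: off (a small ring) towards the box's +y, then six black bars, each longer than the last, clockwise seen from above; the fourth bar is 120 degrees clockwise of off.
- speed_dial (a joint): Selector angle, rad, clockwise seen from above: 0 = off (pointer along the box's +y), speed k at k x 0.5236 (30 degrees a click), speed 4 at 2.094; stops just beyond 0 and 3.14. It clicks: about 0.08 N m (2 N at the pointer's end) turns it out of a position; past half-way (15 degrees) it snaps into the next and stays.
- dial_tip (a point): Centre of the end face of the selector's pointer, 50 mm from the axis, 78 mm above the table. The selector: a black round hub 32 mm across with one bar-shaped pointer arm, 14 mm wide from the axis to 50 mm out, its upright sides reaching from 6 to 30 mm above the box top, a white line on it.
- start_top (a point): Centre of the top face of the start button: a small flat-topped round black button, 24 mm across, top 22 mm above the box top (82 mm above the table), in a round grey housing 40 mm across and 12 mm high, on the box's near left (box frame x -98, y +55 mm). Pressed straight down; travel 6 mm, 5 N at the bottom; springs back.
- start (a joint): Travel of the start button, m: 0 = out, 0.006 = fully in. It counts as pressed beyond 0.004.
- stop_top (a point): Centre of the top of the stop button: a black mushroom head 40 mm across, standing 32 mm above the box top, on the box's near right (box frame x -98, y -55 mm). To be left alone.
- stop (a joint): Travel of the stop button, m: 0 = out, 0.006 = fully in.
- can_tall: tall spray can, 66 mm across, 200 mm high, white cap; loose, to be left alone. Origin: centre of its underside.
- can_open: spray can without cap, 60 mm across, 165 mm high; loose, to be left alone. Origin: centre of its underside.
- can_small: small spray can, 44 mm across, 140 mm high; loose, to be left alone. Origin: centre of its underside.
- cap_table: loose white can cap, 52 mm across, 34 mm high; loose, to be left alone. Origin: centre of its underside.
- cap_box: small white can cap, 32 mm across, 26 mm high, standing on the far right corner of the control box; loose, to be left alone. Origin: centre of its underside.
- tape_roll: cardboard tape roll lying flat, 90 mm across, 24 mm high; loose, to be left alone. Origin: centre of its underside.
- roller: small hand roller with a wooden handle, about 165 mm long, 32 mm high; loose, to be left alone. Origin: on the table under the near end of the roller's frame, x along the handle towards the rubber roller.

How it is judged (in metres and radians):
On the way, in this order (a step that is already met when the one before it is completed fails the run):
1. the selector rests at speed four (value of joint speed_dial between 1.974 and 2.214 rad and value of joint start below 0.002 m), for 0.2 s.
2. start is pressed fully in with the selector at speed four (value of joint speed_dial between 1.974 and 2.214 rad and value of joint start above 0.004 m), for 0.02 s.
At the end, for the whole second after the job is handed in: The selector rests within 0.12 rad of speed four (2.094 rad), the start button has been pressed (over 4 mm) after that and is out again, the stop button is out, and every can, cap, the tape roll and the roller is within 15 mm of where it was (all of step 1 and velocity of joint speed_dial between -0.1 and 0.1 rad/s and value of joint stop below 0.002 m and distance of each of can_tall, can_open, can_small, cap_table, cap_box, tape_roll, roller from where it was at the start of the episode below 0.015 m); the robot touches nothing.
It fails at once if start pressed (over 4 mm) while the selector is not at speed four (value of joint start above 0.004 m and not (value of joint speed_dial between 1.894 and 2.294 rad)).
It fails at once if the selector is turned past speed four towards the fifth (over 2.4 rad) (value of joint speed_dial above 2.4 rad).
It fails at once if the selector is gripped or forced (over 20 N from the fingers) (contact force between the fingers and speed_dial above 20 N).
It fails at once if the stop button is pressed (over 3 mm) (value of joint stop above 0.003 m).
It fails at once if a bystander is moved more than 15 mm, tipped or lifted (distance of any of can_tall, can_open, can_small, cap_table, cap_box, tape_roll, roller from where it was at the start of the episode above 0.015 m or angle between any of can_tall, can_open, can_small, cap_table, cap_box, tape_roll, roller's own z axis and vertical above 0.35 rad).
It also fails if it takes over 48 s, if anything falls off the work surface, if the arm or the gripper's body presses on something with over 40 N, if the wrist force passes 120 N, or if a joint passes its speed limit or range.

ROBOT

A 6-joint arm with a two-finger parallel gripper is mounted at the origin on the work surface. World frame = base frame: x ahead of the robot, y to its left, z up, the work surface at z = 0. Lengths are in mm, angles in degrees, forces in N, time in s.
With the tool pointing down it reaches from about 425 to 925 mm from the base axis. Payload 12.5 kg.
Tool frame: the origin (TCP) lies midway between the tips of the shut fingers; the grasp point (between the pads) lies 19 mm behind it; z points along the fingers, y is the direction in which the jaws open and shut (so a half turn about z gives the same grasp; the last joint's range is limited). The gripper opens to 85 mm and grips with 20 to 120 N. Pads are 22 mm wide; open, the fingers measure 114 mm over their backs; the gripper's body (76 mm by 85 mm) begins 54 mm behind the grasp point. The pads swing forward as they close: fully open they stand 13 mm farther back than shut.
Start: joints at [-73.201, 28.126, 89.318, -0, 62.55, -6.05], TCP at [242.719, -575.962, 231.327] pointing down, gripper open.
Joint ranges: [-177.58, 177.58], [-47.91, 125.51], [2.72, 160], [-65.01, 245.01], [3.68, 167.84], [-153.87, 153.87]. Speed limits (degrees/s): [127.2, 127.2, 159.86, 180, 180, 180].

INTERFACE

Orientations are given as [roll, pitch, yaw] about the fixed x, y, z axes, in that order (R = Rz(yaw) Ry(pitch) Rx(roll)).
In Python, from cell import telemetry, viewer, arm gives the robot as it stands. The module is installed in compiled form; this text tells all that it offers.
- The arm moves only by the shell command python3 -m handwheel 'ROWS'. ROWS is JSON, a list of rows, each a list of 7 numbers: the opening in per cent of the stroke, from 0 (shut) to 100 (fully open), then the shift along the tool's x, y, z in mm, then the turn, a rotation vector about the tool's x, y, z in degrees. A call has 1 to 10 rows; each row is the pose to reach, as a shift and turn from the pose measured when the call began, along the tool's axes at that moment; what a row does not reach only later rows make up. A row lasts 1/12 s, in which the tool goes at most 41.7 mm and 7.16 degrees, less where a joint would pass 70% of its speed; a pose out of reach is approached as far as the arm can. A call with a gripper value outside its range is refused whole. The fingers move at their own pace and stop on an object; the grip force is fixed at half the most. Time passes only in rows, so rows that repeat a pose let the fingers close. It gives the time, the measured TCP pose, the force and the opening at its end, in the units of the state.
- telemetry.read_state(): the state, without advancing time (a new reading comes with each control period).
- viewer.capture(name): name is "side" or "top" or "wrist"; returns the picture (400x640x3 uint8, red, green, blue); there is no depth.
- viewer.calibration(name): a dict with "K" (3x3 intrinsics, pixels), "k1" (the pictures are not rectified: a ray, as slopes to the right and down, at radius r is drawn at 1 + k1 r^2 times it, then the intrinsics apply), "xyz" and "rotation" of the camera in the world; the wrist camera has in their place "T_tool_cam" (4x4, takes a point from camera to tool coordinates, whose origin is the TCP and whose axes are the flange's). Camera axes: x right, y down, z forward; pixel columns grow to the right and rows downward; lengths in mm; the calibration is good to about 2 mm. A picture is of the moment at which its call begins: read the wrist's pose just before it. calibration takes no time and is no camera call.
- arm.finish_job(): hands the job in, once; it reports no verdict.
The state is a dict: "t": time; "joint_pos": joint angles; "joint_velocities": joint speeds; "joint_torque": joint torques, N m; "eef_pos": TCP position; "tool_rot": TCP orientation; "wrist_force": force on the tool from outside, world axes, zero at the start; "wrist_torque": the same for the moment, N m; "gripper_width": finger opening in mm.
Only numpy, scipy, OpenCV 4.12 (cv2) and the standard library are available. Lean on these libraries where they do the work, as an engineer would, in place of code of your own. Each camera call takes 0.05 s, during which the arm holds its last target. There are 200 camera calls.

## Working session

There is one attempt and no reset: what is moved stays moved. The work goes in short steps, Python scripts to look and compute and a shell command to move; the robot and the scene stay as the last step left them, time stands still between calls to the robot, and variables do not carry over. Pictures are saved under pics/ and viewed, about 8 in all and at most 12, crops included, and the job is handed in when it is done.

```bash
mkdir -p pics; cat > h.py <<'E'
import numpy as np, cv2
from cell import telemetry, viewer, arm
from scipy.spatial.transform import Rotation as R
def tool():
    s=telemetry.read_state(); return np.array(s['eef_pos']),s
def rot(s):
    return R.from_euler('xyz',s['tool_rot'],degrees=True).as_matrix()
def snap(n,f):
    s=telemetry.read_state(); im=viewer.capture(n); cv2.imwrite('pics/'+f,cv2.cvtColor(im,cv2.COLOR_RGB2BGR)); return im,s
def cam(n,s=None):
    c=viewer.calibration(n); K=np.array(c['K'])
    if n=='wrist':
        T=np.array(c['T_tool_cam']); Rt=rot(s); return K,c['k1'],np.array(s['eef_pos'])+Rt@T[:3,3],Rt@T[:3,:3]
    r=np.array(c['rotation']); 
    if r.shape!=(3,3): r=R.from_euler('xyz',r,degrees=True).as_matrix()
    return K,c['k1'],np.array(c['xyz']),r
def onplane(C,uv,z):
    K,k1,p,Rc=C
    d=cv2.undistortPoints(np.array([[uv]],float),K,np.array([k1,0,0,0.]))[0,0]
    v=Rc@np.array([d[0],d[1],1]); return p+v*(z-p[2])/v[2]
E
python3 - <<'E'
from h import *
for n in ('top','side','wrist'):
    im,s=snap(n,n+'0.png'); print(viewer.calibration(n))
print(s)
E
```

```text
{'K': array([[416.25807332,   0.        , 318.98209599],
       [  0.        , 416.25807332, 206.28728585],
       [  0.        ,   0.        ,   1.        ]]), 'k1': 0.006353403752981812, 'xyz': array([433.14292024,  35.19105233, 934.26351781]), 'rotation': array([-168.25995024,    0.35495921,  -79.98663584])}
{'K': array([[363.02689416,   0.        , 320.15154967],
       [  0.        , 363.02689416, 198.03894227],
       [  0.        ,   0.        ,   1.        ]]), 'k1': -0.05835344811129745, 'xyz': array([323.58969983, 532.84385733, 532.3276572 ]), 'rotation': array([-129.32972252,    0.40362501, -151.96806436])}
{'K': array([[358.52728288,   0.        , 320.73251264],
       [  0.        , 358.52728288, 195.37323122],
       [  0.        ,   0.        ,   1.        ]]), 'k1': -0.027502490976753505, 'T_tool_cam': array([[-1.37787201e-04, -9.52213404e-01, -3.05433487e-01,
         7.80084352e+01],
       [ 9.99998967e-01,  3.05697963e-04, -1.40415761e-03,
        -3.37790179e-01],
       [ 1.43042810e-03, -3.05433365e-01,  9.52212378e-01,
        -1.42173755e+02],
       [ 0.00000000e+00,  0.00000000e+00,  0.00000000e+00,
         1.00000000e+00]])}
{'t': 0.1, 'joint_pos': array([-7.32019731e+01,  2.81602792e+01,  8.93456124e+01,  1.37421751e-03,
        6.25499775e+01, -6.05047048e+00]), 'joint_velocities': array([ 0.03542841, -0.07984066,  0.06427898, -0.00291841,  0.10243299,
        0.02307514]), 'joint_torque': array([ 2.89971504e-03, -6.19444799e+01, -2.62024820e+01, -1.31064849e-04,
        2.87947274e-03,  1.57437984e-05]), 'eef_pos': array([ 242.65454086, -575.7632554 ,  230.79681241]), 'tool_rot': array([-1.79944571e+02, -7.10093442e-03,  2.28478598e+01]), 'wrist_force': array([ 0.20006801,  0.08087133, -0.03593512]), 'wrist_torque': array([0.02238937, 0.03219734, 0.03575993]), 'gripper_width': 85.61412661418862}
```

View pics/top0.png

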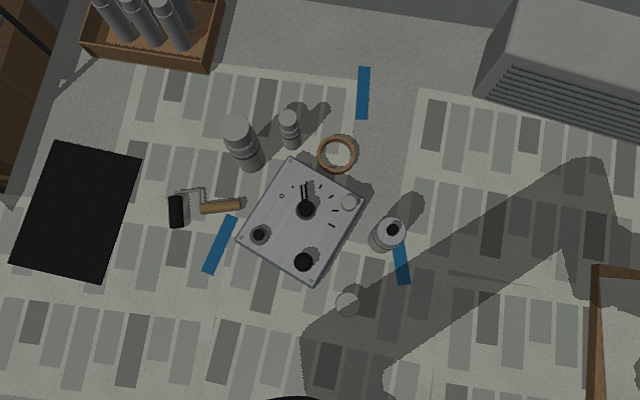

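View pics/side0.png

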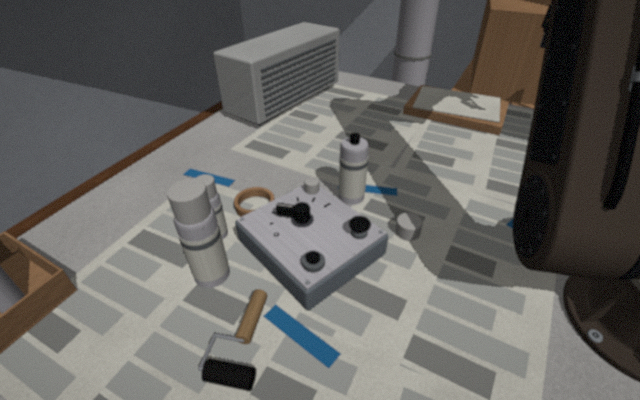

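The top view shows the box centred near (303,220): hub (306,209), off ring (282,196), start (259,234) and stop (303,261). The pointer is up near (305,185), so it seems to be on about speed 2 rather than off. I'll measure the box frame next and enlarge the crop.

```bash
python3 - <<'E'
from h import *
im=cv2.imread('pics/top0.png'); cv2.imwrite('pics/topc.png',cv2.resize(im[130:310,220:420],None,fx=4,fy=3.33*1.0 if 0 else 3.3,interpolation=cv2.INTER_CUBIC)[:600])
C=cam('top')
pts={'ring':((282,196),60),'hub':((306,209),90),'start':((259,234),82),'stop':((303,261),92),'cL':((236,239),60),'cT':((290,156),60),'cR':((369,198),60),'cB':((313,286),60),'can_open':((392,230),165),'tall':((236,125),200),'small':((289,117),140),'cap_box':((349,202),86)}
P={k:onplane(C,*v) for k,v in pts.items()}
for k,v in P.items(): print(k,v.round(0), np.hypot(*v[:2]).round())
y=P['start']-P['stop']; print('len',np.linalg.norm(y[:2]),np.degrees(np.arctan2(y[1],y[0])))
for a,b in ('cL cT','cT cR','cR cB','cB cL'.split()) if 0 else [('cL','cT'),('cT','cR'),('cR','cB'),('cB','cL')]:
    d=P[b]-P[a]; print(a,b,np.hypot(*d[:2]).round(),np.degrees(np.arctan2(d[1],d[0])).round(1))
E
```

```text
ring [620. 155.  60.] 639.0
hub [595.  96.  90.] 602.0
start [528. 183.  82.] 559.0
stop [488.  83.  92.] 495.0
cL [511. 233.  60.] 562.0
cT [711. 155.  60.] 728.0
cR [648. -31.  60.] 648.0
cB [444.  55.  60.] 447.0
can_open [569. -74. 165.] 574.0
tall [709. 247. 200.] 751.0
small [767. 161. 140.] 784.0
cap_box [626.  11.  86.] 626.0
len 107.57307419109863 68.51648884590102
cL cT 215.0 -21.3
cT cR 196.0 -109.0
cR cB 221.0 157.2
cB cL 190.0 69.1
```

View pics/topc.png

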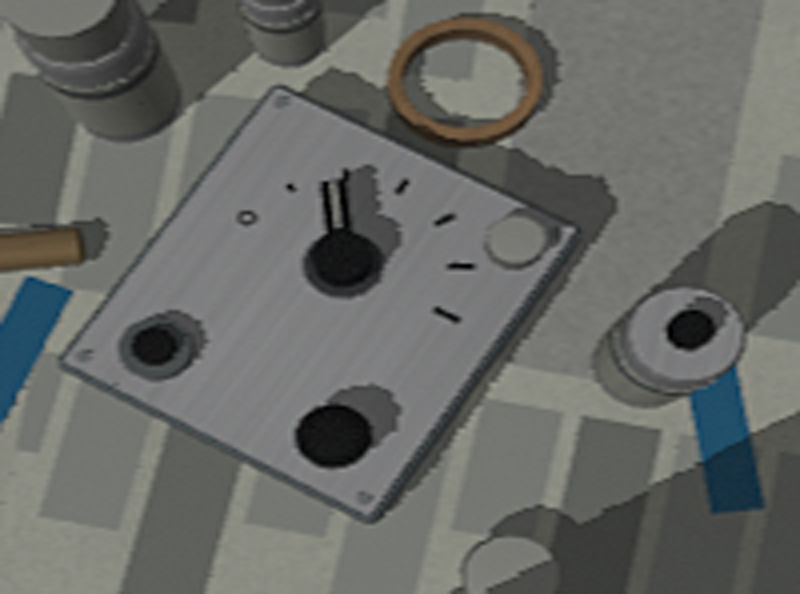

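The pointer stands at bar 2. The box frame is axis ≈ (598,95), yaw ≈ -21°. Corner sides come out at 190–221 mm against 200 and 225, and start-to-stop at 108 mm against 110, so it fits. I'll travel over the box at height, closing the fingers and turning to the box yaw.

```bash
cat >> h.py <<'E'
AX=np.array([598.,95.]); YAW=-21.2
def b2w(bx,by):
    c,s=np.cos(np.radians(YAW)),np.sin(np.radians(YAW)); return AX+[c*bx-s*by,s*bx+c*by]
def w2b(p):
    c,s=np.cos(np.radians(YAW)),np.sin(np.radians(YAW)); d=np.array(p[:2])-AX; return np.array([c*d[0]+s*d[1],-s*d[0]+c*d[1]])
def delta(bx,by,z,yaw=None):
    p,s=tool(); Rt=rot(s); t=np.r_[b2w(bx,by),z]
    D=R.from_euler('xyz',[180,0,YAW if yaw is None else yaw],degrees=True).as_matrix()
    print('t',s['t'],'box',w2b(p).round(1),'z',p[2].round(1),'rpy',np.round(s['tool_rot'],1),'F',np.round(s['wrist_force'],1))
    print('shift',(Rt.T@(t-p)).round(1),'turn',R.from_matrix(Rt.T@D).as_rotvec(degrees=True).round(1))
E
python3 -m handwheel '[[0,632,-501,0,0,0,44],[0,632,-501,0,0,0,44],[0,632,-501,0,0,0,44],[0,632,-501,0,0,0,44],[0,632,-501,0,0,0,44],[0,632,-501,0,0,0,44],[0,632,-501,0,0,0,44],[0,632,-501,0,0,0,44],[0,632,-501,0,0,0,44],[0,632,-501,0,0,0,44]]'
python3 -c "
from h import *
delta(17,46,231)"
```

```text
t: 0.98
eef_pos: [440.4, -214.8, 231.4]
tool_rot: [-180.0, 0.0, -21.2]
wrist_force: [1.8, -0.3, -0.0]
gripper_width: -0.0
t 0.9833 box [ -34.9 -345.8] z 231.4 rpy [-180.     0.   -21.2] F [ 1.8 -0.3 -0. ]
shift [  52.1 -391.8    0.6] turn [-0.  0.  0.]
```

```bash

python3 -m handwheel '[[0,52,-392,0,0,0,0],[0,52,-392,0,0,0,0],[0,52,-392,0,0,0,0],[0,52,-392,0,0,0,0],[0,52,-392,0,0,0,0],[0,52,-392,0,0,0,0],[0,52,-392,0,0,0,0],[0,52,-392,0,0,0,0],[0,52,-392,0,0,0,0],[0,52,-392,0,0,0,0]]'
python3 -m handwheel '[[0,0,0,0,0,0,0],[0,0,0,0,0,0,0]]' >/dev/null
python3 -c "
from h import *
im,s=snap('wrist','w1.png')
delta(17,46,231)"
```

```text
t: 1.82
eef_pos: [631.6, 135.8, 231.2]
tool_rot: [-179.9, 0.0, -21.1]
wrist_force: [0.3, -0.8, -0.5]
gripper_width: -0.2
t 2.0333 box [16.1 50.2] z 230.5 rpy [-1.8e+02  1.0e-01 -2.1e+01] F [0.2 0.5 0. ]
shift [ 0.9  4.2 -0.5] turn [-0.   0.1  0.2]
```

View pics/w1.png

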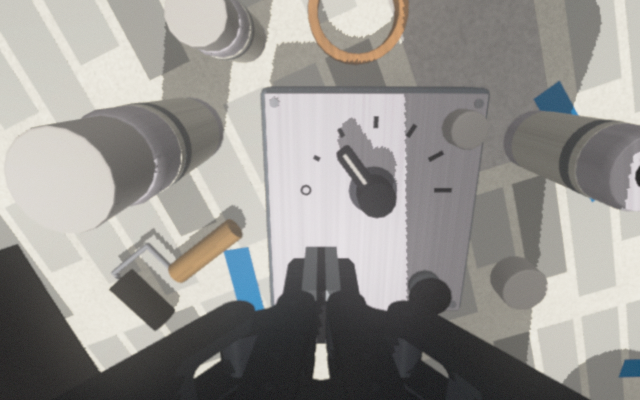

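Wrist view: ring (306,190), bar 3 (376,122), bar 6 (443,190), pointer end (347,153) at bar 2. The fingertips are at (322,250). I'll refine the axis from the marks.

```bash
python3 - <<'E'
from h import *
p,s=tool(); C=cam('wrist',s)
for n,uv,z in (('ring',(306,190),60),('bar6',(443,190),60),('bar3',(376,122),60),('bar5',(436,156),60),('bar4',(411,131),60),('bar1',(317,158),60),('tip',(346,152),90),('cTL',(264,88),60),('cTR',(490,88),60)):
    q=onplane(C,uv,z); print(n,q.round(1),w2b(q).round(1))
# project TCP
for o in ([0,0,0],[11,0,0],[0,14.5,0],[0,-14.5,0]):
    K,k1,c,Rc=C; v=Rc.T@(p+rot(s)@np.array(o,float)-c); print(o,(K@(v/v[2]))[:2].round())
E
```

```text
ring [619.4 155.3  60. ] [-1.9 64. ]
bar6 [574.6  38.4  60. ] [ -1.4 -61.2]
bar3 [654.7  76.4  60. ] [59.6  3.2]
bar5 [607.5  36.   60. ] [ 30.2 -51.6]
bar4 [636.6  50.4  60. ] [ 52.1 -27.6]
bar1 [643.5 135.3  60. ] [27.9 54. ]
tip [645.6 109.3  90. ] [39.2 30.5]
cTL [715.1 155.1  60. ] [87.4 98.4]
cTR [647.5 -22.4  60. ] [ 88.6 -91.6]
[0, 0, 0] [321. 264.]
[11, 0, 0] [321. 242.]
[0, 14.5, 0] [354. 264.]
[0, -14.5, 0] [289. 264.]
```

The marks put the axis about (-1.5,+2) mm off in the box frame, within the calibration tolerance. I'll correct it, descend beside the pointer on its counter-clockwise side to z 70, and move towards contact.

```bash
sed -i 's/AX=np.array(.*; YAW/AX=np.array([597.3,97.4]); YAW/' h.py
python3 -m handwheel '[[0,0,0,40,0,0,0],[0,0,0,80,0,0,0],[0,0,0,115,0,0,0],[0,0,0,140,0,0,0],[0,0,0,155,0,0,0],[0,0,0,161,0,0,0],[0,0,0,161,0,0,0],[0,0,0,161,0,0,0]]'
python3 -c "
from h import *
delta(17,44,70)"
```

```text
t: 2.7
eef_pos: [631.2, 135.3, 70.5]
tool_rot: [-180.0, 0.0, -21.0]
wrist_force: [-0.7, -0.0, 0.4]
gripper_width: -0.1
t 2.7 box [17.9 47.6] z 70.5 rpy [-180.    0.  -21.] F [-0.7 -0.   0.4]
shift [-0.9  3.6  0.5] turn [-0.   0.   0.2]
```

```bash

python3 -m handwheel '[[0,1,3,0,0,0,0],[0,2.5,6,0,0,0,0],[0,4,9,0,0,0,0],[0,6,11.5,0,0,0,0],[0,7.5,14,0,0,0,0],[0,9,16.5,0,0,0,0],[0,9,16.5,0,0,0,0],[0,9,16.5,0,0,0,0]]'
python3 -c "
from h import *
im,s=snap('wrist','w2.png')
cv2.imwrite('pics/w2c.png',cv2.resize(cv2.imread('pics/w2.png')[100:350,180:500],None,fx=2,fy=2))
delta(36,18,70)"
```

```text
t: 3.37
eef_pos: [633.6, 116.3, 70.3]
tool_rot: [-180.0, 0.1, -21.1]
wrist_force: [0.2, -0.1, 0.4]
gripper_width: -0.1
t 3.4167 box [26.9 30.9] z 70.3 rpy [-1.80e+02  1.00e-01 -2.11e+01] F [-0.2 -0.6  1. ]
shift [ 9.1 12.9  0.3] turn [-0.   0.1  0.1]
```

View pics/w2c.png

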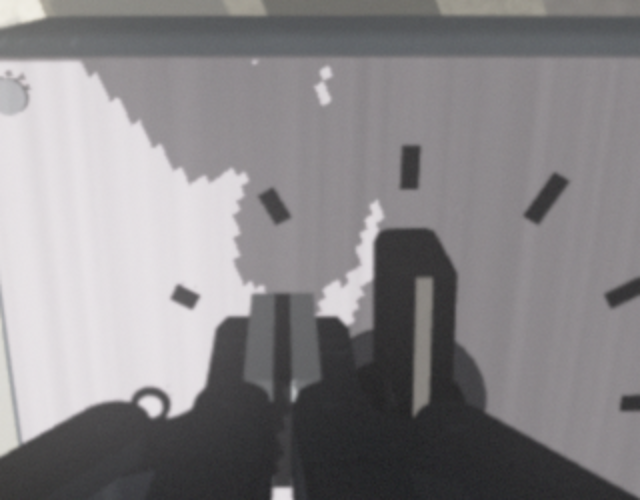

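The selector has clicked to speed 3: the pointer lies on the third bar at crop (410,170), and the fingertip is clear to its left. That gives a finger half-thickness of about 14 mm. Next is the last click, stopping the finger at about 20° of the 30°.

```bash

python3 -m handwheel '[[0,6,2,0,0,0,0],[0,9,5,0,0,0,0],[0,10,8,0,0,0,0],[0,11,11,0,0,0,0],[0,12.5,14,0,0,0,0],[0,13.5,16,0,0,0,0],[0,14,17.5,0,0,0,0],[0,14.5,19,0,0,0,0],[0,15,20,0,0,0,0],[0,15,20,0,0,0,0]]'
python3 -c "
from h import *
im,s=snap('wrist','w3.png')
cv2.imwrite('pics/w3c.png',cv2.resize(cv2.imread('pics/w3.png')[100:350,180:500],None,fx=2,fy=2))
delta(42,10.5,70)"
```

```text
t: 4.25
eef_pos: [640.4, 92.1, 70.3]
tool_rot: [-180.0, 0.1, -21.1]
wrist_force: [0.4, -1.3, -0.7]
gripper_width: -0.2
t 4.3 box [42.  10.8] z 70.3 rpy [-1.80e+02  1.00e-01 -2.11e+01] F [-0.3  0.   0.2]
shift [-0.   0.3  0.3] turn [-0.   0.1  0.1]
```

View pics/w3c.png

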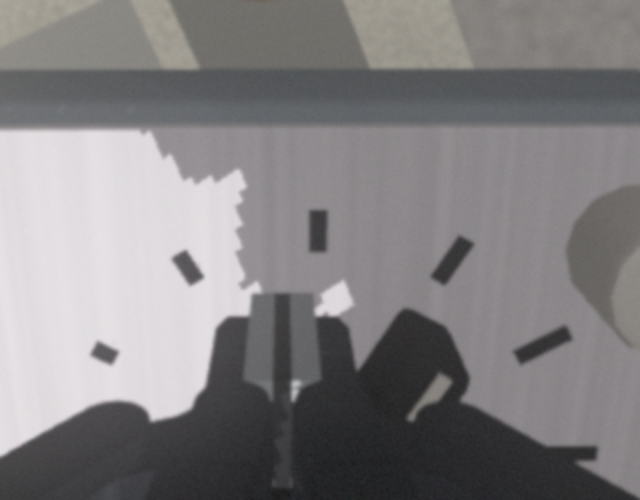

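The pointer has clicked to bar 4 (crop 452,260) and the finger is no longer touching it. I'll retreat, lift, move above start and verify.

```bash

python3 -m handwheel '[[0,-4,-10,0,0,0,0],[0,-8,-18,-5,0,0,0],[0,-10,-22,-30,0,0,0],[0,-20,-25,-60,0,0,0],[0,-55,-30,-62,0,0,0],[0,-90,-36,-62,0,0,0],[0,-120,-42,-60,0,0,0],[0,-140,-44,-60,0,0,0],[0,-140,-44,-60,0,0,0],[0,-140,-44,-60,0,0,0]]'
python3 -c "
from h import *
im,s=snap('wrist','w4.png'); im,s=snap('side','s4.png')
a=cv2.imread('pics/w4.png')[100:360,160:480]; b=cv2.imread('pics/s4.png')[140:310,200:420]
cv2.imwrite('pics/c4.png',np.hstack([cv2.resize(a,(400,325)),cv2.resize(b,(400,325))]))
delta(-98,55,90)"
```

```text
t: 5.13
eef_pos: [525.2, 185.0, 131.2]
tool_rot: [-180.0, 0.0, -20.9]
wrist_force: [0.7, 0.2, -0.1]
gripper_width: 0.1
t 5.2333 box [-97.5  55.1] z 130.9 rpy [-179.9    0.   -21. ] F [-0.1 -0.  -0.3]
shift [-0.5  0.2 40.9] turn [-0.1  0.   0.2]
```

View pics/c4.png

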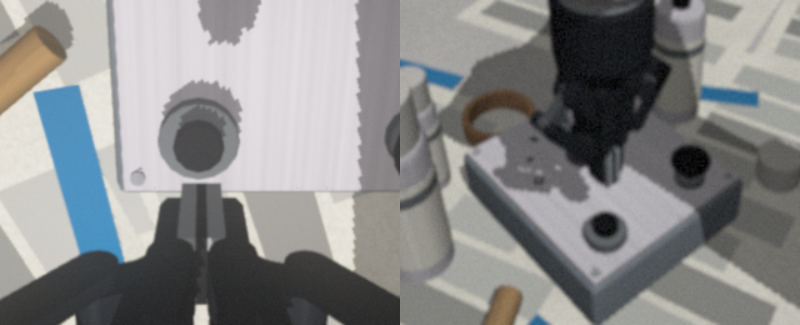

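```bash
python3 -c "
from h import *
p,s=tool(); C=cam('wrist',s)
print(w2b(onplane(C,(318.4,216),82)), w2b(p))
cv2.imwrite('pics/c5.png',cv2.resize(cv2.imread('pics/w4.png')[0:150,230:530],None,fx=2,fy=2))"
```

```text
[-93.50226317  56.813977  ] [-97.47461706  55.11291047]
```

View pics/c5.png

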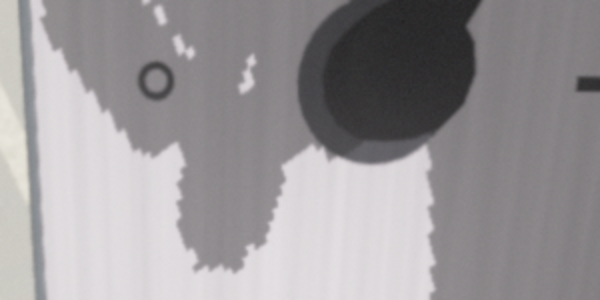

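The pointer in the picture runs up-right towards bar 4. The button measures at (-93.5,57) against nominal (-98,55), so I'll press between the two.

```bash

python3 -m handwheel '[[0,1.5,-1,20,0,0,0],[0,1.5,-1,36,0,0,0],[0,1.5,-1,44,0,0,0],[0,1.5,-1,48,0,0,0],[0,1.5,-1,51,0,0,0],[0,1.5,-1,53,0,0,0],[0,1.5,-1,54.5,0,0,0],[0,1.5,-1,55,0,0,0],[0,1.5,-1,55,0,0,0],[0,1.5,-1,55,0,0,0]]'
python3 -c "
from h import *
delta(-98,55,76)"
```

```text
t: 6.07
eef_pos: [528.4, 184.4, 76.4]
tool_rot: [-179.9, -0.0, -21.0]
wrist_force: [0.5, -3.7, 4.5]
gripper_width: -0.0
t 6.0667 box [-95.6  56.2] z 76.4 rpy [-179.9   -0.   -21. ] F [ 0.5 -3.7  4.5]
shift [-2.4  1.2  0.4] turn [-0.1 -0.   0.2]
```

The force is 4.5 N at z 76.4, which fits about 5.6 mm of travel. I'll nudge a little further to feel the bottom before releasing.

```bash

python3 -m handwheel '[[0,0,0,0.5,0,0,0],[0,0,0,1,0,0,0],[0,0,0,1,0,0,0]]'
python3 -m handwheel '[[0,0,0,-8,0,0,0],[0,0,0,-30,0,0,0],[0,0,0,-70,0,0,0],[0,0,0,-110,0,0,0],[0,-20,0,-130,0,0,0],[0,-50,0,-130,0,0,0],[0,-50,0,-130,0,0,0],[0,-50,0,-130,0,0,0]]'
python3 -c "
from h import *
im,s=snap('wrist','w6.png'); snap('side','s6.png')
a=cv2.imread('pics/w6.png'); b=cv2.imread('pics/s6.png')
cv2.imwrite('pics/c6.png',np.vstack([cv2.resize(a[0:300,60:580],(520,300)),cv2.resize(b[120:293,180:480],(520,300))]))
print(s['eef_pos'],s['wrist_force'])"
```

```text
t: 6.32
eef_pos: [528.5, 184.4, 76.0]
tool_rot: [-179.9, -0.1, -21.0]
wrist_force: [-2.3, -4.1, 9.9]
gripper_width: 0.3
t: 6.98
eef_pos: [480.8, 202.9, 206.7]
tool_rot: [-179.9, -0.1, -21.0]
wrist_force: [0.3, -0.8, -0.5]
gripper_width: -0.4
[480.81373591 202.88112491 206.65426792] [ 0.27268472 -0.76635132 -0.52882815]
```

View pics/c6.png

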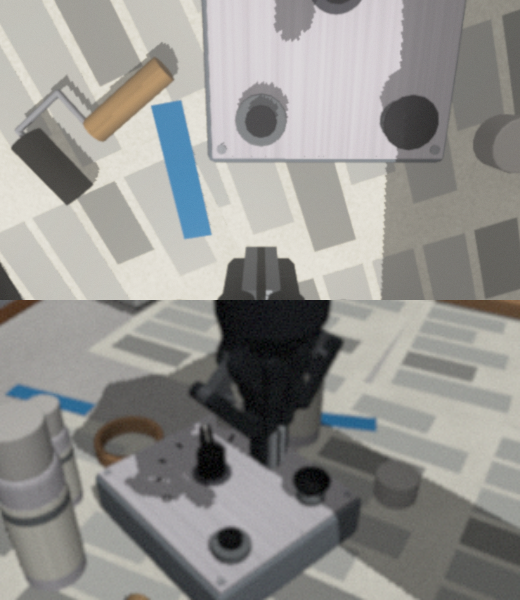

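The bottom stop was felt: 9.9 N at z 76.0. The button is out again and everything is standing. One numeric check of the pointer angle in the side view, pointer end at about crop (207,433), which is full (299,197).

```bash
python3 -c "
from h import *
K,k1,p,Rc=cam('side')
for k in (3,4,5):
    a=np.radians(90-30*k); q=np.r_[b2w(50*np.cos(a),50*np.sin(a)),90]; v=Rc.T@(q-p); print(k,(K@(v/v[2]))[:2].round())
v=Rc.T@(np.r_[AX,90]-p); print('hub',(K@(v/v[2]))[:2].round())
arm.finish_job()"
```

```text
3 [286. 195.]
4 [298. 191.]
5 [311. 192.]
hub [302. 207.]
the job is handed in; nothing more can be done
```

I turned the selector from speed 2, where it stood at the start, to speed 4, pressed start once, and handed the job in at about 7 s of the 48 s. Handing in gives no verdict.

**Selector:** I pushed it two clicks clockwise with the shut fingertips. The pictures showed it on bar 3, then on bar 4. The measured wrist force was within about 1.5 N after each push.

**Start button:** I pressed it until it reached its bottom. The upward force was 4.5 N at 76.4 mm, then 9.9 N at 76.0 mm where it stopped. I then lifted clear.

**Last checks:**
- **Pointer angle:** in the side view its end is at about pixel (299,197). Speed 4 predicts (298,191), speed 3 (286,195) and speed 5 (311,192), so it is on 4, though the row is 6 px off.
- **Buttons:** start looks out again, and I did not touch stop.
- **Bystanders:** the cans, caps, tape roll and roller in view stand as before. I did not measure their positions, and the cap on the box was not clearly visible in the last picture.
- **Contact:** the arm is clear of everything, with about 1 N on the wrist.

One measurement disagreed: the close view put the start button about 4.5 mm from its stated place, so I pressed between the two.

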